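Unlock the boiler's service hatch

TASK

Take the service key with the flat blade and flat paddle handle from its stand, push it fully home in the slot of the lock plate on top of the low steel boiler base, then turn it clockwise (seen from above) until the bolt lets go and the hatch springs open. Leave the key fully home in the lock and let go of it; leave the round-knobbed key in its own stand.

Things in the scene. Friction and masses are not known exactly. Their poses are not given: they have to be found in the camera images.
- key_grip (a point): Centre of the key's black paddle handle: 60 mm along x, 16 thick along y, 54 high (z up). Below it a collar plate 80 x 50 x 6, underside 33 mm under this point, then a flat steel blade 38 wide (x), 8 thick, 40 long. Hangs upright by the collar in one of two fixed stands, plate top 56 mm up; lift 45 mm to clear. Pinch across y from above. Loose, 0.1 to 0.2 kg; fits either way round.
- lock (a point): Centre of the slot (along x), on the upper face of the 82 mm square lock plate, 110 mm up on the boiler base (360 x 240, top 10 mm lower). Slot 52 x 22, 44 deep, mouth flared to 64 x 34. Key home: collar on plate, handle centre 33 mm above this point. Plate and frame turn clockwise with the key, 22 deg play, 0.05 N m; hatch freed at 30 deg, stop at 83: turn the key 80. No spring back.
- hatch (a joint): Angle of the steel hatch (182 x 190 x 4 mm) in the boiler base's top, beyond the lock plate, near edge 58 mm from the slot's centre. 0: shut, held by the bolt; it springs up by itself to 0.3 rad when freed. Hinged at its far edge, its near edge rises 54 mm.
- knob_key_grip (a point): Centre of the round black knob (36 mm across, 54 high) of the other key, loose, hanging in the second stand 120 mm or more away. Its round 20 mm shank does not fit the slot. Leave it alone.

How it is judged:
By the outcome, as a careful person would: the job done as asked, in the order asked, and still so for the second after the job is handed in, with the robot touching nothing.
It also fails if it takes over 45 s, if anything falls off the work surface, if the arm or the gripper's body presses on something with over 40 N, if the wrist force passes 120 N, or if a joint passes its speed limit or range.

ROBOT

A 6-joint arm with a two-finger parallel gripper is mounted at the origin on the work surface. World frame = base frame: x ahead of the robot, y to its left, z up, the work surface at z = 0. Lengths are in m, angles in rad, forces in N, time in s.
With the tool pointing down it reaches from about 0.25 to 0.8 m from the base axis. Payload 8.5 kg.
Tool frame: the origin (TCP) lies between the finger pads; the fingertips stand 8 mm ahead of it and the grasp point (between the pads) lies 11 mm behind it; z points along the fingers, y is the line along which they close (so a half turn about z gives the same grasp; the last joint's range is limited). The gripper opens to 85 mm and grips with 20 to 120 N. Pads are 22 mm wide; open, the fingers measure 114 mm over their backs; the gripper's body (76 mm by 85 mm) begins 54 mm behind the grasp point. The pads swing forward as they close: fully open they stand 13 mm farther back than shut.
Start: joints at [1.154, 0.238, -0.013, 1.319, 0, 1.571], TCP at [0.213, 0.48, 0.239] pointing down, gripper open.
Joint ranges: [-2.66, 2.66], [-1.03, 1.9], [-1.14, 1.46], [-1.82, 2.27], [-1.45, 1.34], [-3.14, 3.14]. Speed limits (rad/s): [2.22, 2.22, 2.79, 3.14, 3.14, 3.14].

INTERFACE

Orientations are given as a unit quaternion [x, y, z, w].
In Python, from bench import bot gives the robot as it stands. The module is installed in compiled form; this text tells all that it offers. Calls block until the motion is done:
- bot.move_pose(position, orientation): joint-space move of the TCP to a pose.
- bot.movel(position, vel=0.15, ori=None, guard=None): straight line of the TCP; ori=None keeps the orientation; vel is the mean speed in m/s. With guard (N) it stops when the force on the tool has changed by that much, and returns True; else False.
- bot.move_j(angles): joint-space move.
- bot.grip(opening, grip_force=None): finger opening in m; grip_force is the grip in N (None keeps the last); returns when the fingers have stopped.
- bot.pause(seconds).
- bot.solve_ik(position, orientation): joint angles nearest the present ones, or None.
- bot.get_image(name): name is "scene" or "top" or "wrist"; returns a dict with "color" (400x640x3 uint8, red, green, blue), "range_z" (400x640 float32, m along the optical axis (not along the pixel's ray), 0 where there is no reading), "camera_matrix" (3x3 intrinsics, pixels), "R" (3x3) and "t" (3): a world point X has camera coordinates R X + t. Camera axes: x right, y down, z forward; pixel columns grow to the right and rows downward; lengths in m; the calibration is good to about 2 mm. A picture is of the moment at which its call begins.
A pose or a line that the arm cannot do raises bot.MotionError and nothing moves.
- bot.sign_off(): hands the job in; it is judged then, once.
Trained networks look in a picture, given as the dict that the camera call returned (one of the last four; its "shot" number tells which), for a name from the list of things; names that differ only in an ending like _2 or _b are one class to them, and where a whole thing is asked for, a point or a joint stands for the part that bears it (a point fixed in the world has none). Each returns a list of dicts, best first, with "conf" (0 to 1); they miss things now and then, are a little off and sometimes report something else, mostly with a low value. They report only what shows in the picture. A call takes as long as a camera call.
- bot.search_frame(picture, label): "xy" ([column, row] in pixels, amid what is visible of it).
Readings, each from a call of its own:
- bot.read_t(): time.
- bot.read_joint_positions(): joint angles.
- bot.read_qd(): joint speeds.
- bot.read_joint_torque(): joint torques, N m.
- bot.read_eef_pos(): TCP position.
- bot.read_tcp_rot(): TCP orientation.
- bot.read_force(): force on the tool from outside, world axes, zero at the start.
- bot.read_wrist_torque(): the same for the moment, N m.
- bot.read_width(): finger opening in m.
- bot.read_gripper_force(): force on a finger pad.
Only numpy, scipy, OpenCV 4.12 (cv2) and the standard library are available. Lean on these libraries where they do the work, as an engineer would, in place of code of your own. Each camera call takes 0.05 s, during which the arm holds its last target. There are 200 camera calls.

## Working session

There is one attempt and no reset: what is moved stays moved. The work goes in short steps, each a Python script; the robot and the scene stay as the last script left them, time stands still between calls to the robot, and variables do not carry over. Pictures are saved under pics/ and viewed, at most 10 in all, crops included, and the job is handed in when it is done.

```bash
mkdir -p pics
cat > h.py <<'E'
import numpy as np, cv2
from bench import bot
from scipy.spatial.transform import Rotation as Ro
def cloud(p):
    K=p["camera_matrix"];z=p["range_z"];v,u=np.mgrid[:400,:640]
    c=np.stack([(u-K[0,2])/K[0,0]*z,(v-K[1,2])/K[1,1]*z,z],-1)
    w=(c-p["t"])@p["R"]; w[z==0]=np.nan; return w
def save(p,n): cv2.imwrite("pics/"+n,p["color"][:,:,::-1])
E
python3 - <<'E'
from h import *
for n in("top","scene"):
    p=bot.get_image(n);save(p,n+"1.png");w=cloud(p);np.save(n+"1.npy",w);np.save(n+"c.npy",p["color"])
    for l in("key_grip","lock","hatch","knob_key_grip"):
        for d in bot.search_frame(p,l)[:3]:
            u,v=np.round(d["xy"]).astype(int);print(n,l,round(d["conf"],2),u,v,w[v,u].round(3))
print(bot.read_t(),bot.read_tcp_rot())
E
```

```text
top key_grip 0.78 228 261 [nan nan nan]
top hatch 0.66 365 175 [ 0.68  -0.095  0.107]
top knob_key_grip 0.58 252 207 [0.596 0.19  0.116]
scene lock 0.8 261 190 [ 0.519 -0.102  0.09 ]
scene hatch 0.64 266 244 [ 0.683 -0.101  0.106]
scene knob_key_grip 0.9 387 212 [0.622 0.184 0.082]
0.5 [ 2.06889885e-01  9.78364232e-01 -6.64680576e-05 -1.49131177e-05]
```

View pics/top1.png

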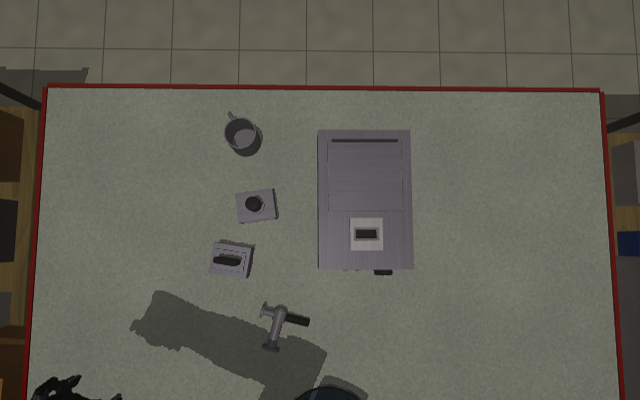

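View pics/scene1.png

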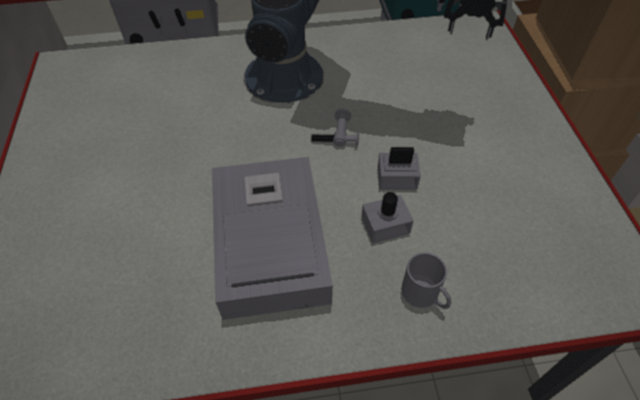

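The top view shows the paddle key at about (229,260), the knob key at (254,205) and the slot in the light lock plate at (366,234), with the hatch beyond it. I'll locate these by height and colour.

Run:
```python
from h import *
def rect(n,w,m):
    q=w[m];r=cv2.minAreaRect(q[:,:2].astype(np.float32));print(n,len(q),np.round(r[0],4),np.round(r[1],3),round(r[2],1),"z",np.nanmedian(q[:,2]).round(3),"med",np.median(q,0).round(4))
for n,kb,lb in(("top",(205,240,260,285),(345,212,390,255)),("scene",(370,140,425,195),(235,165,290,215))):
    w=np.load(n+"1.npy");c=np.load(n+"c.npy").astype(int).sum(-1)
    def box(b): m=np.zeros(c.shape,bool);m[b[1]:b[3],b[0]:b[2]]=1;return m
    z=w[...,2]
    for a,b in((.045,.064),(.08,.13)): rect(n+f" key {a}",w,box(kb)&(z>a)&(z<b))
    d=box(kb)&(c<110);v,u=np.nonzero(d);print("dark px",len(u),u.mean(),v.mean(),"nan",np.isnan(z[d]).sum())
    print("lock lum",np.percentile(c[box(lb)],[5,50,95]))
    rect(n+" plate",w,box(lb)&(c>np.percentile(c[box(lb)],50)*1.0+0)&(z>.09) & (c>450))
    d=box(lb)&(c<200);rect(n+" slot",w,d&(z>0))
    m=(z>.09)&(z<.125)&(w[...,1]<.06)&(w[...,0]>.35)&(w[...,0]<.9)&(w[...,1]>-.35);rect(n+" base",w,m)
```

```text
top key 0.045 886 [0.4623 0.2563] [0.101 0.08 ] 81.1 z 0.058 med [0.4665 0.2533 0.0581]
top key 0.08 186 [0.4622 0.2553] [0.059 0.016] 81.0 z 0.116 med [0.4641 0.254  0.1155]
dark px 176 226.3693181818182 260.66477272727275 nan 2
lock lum [105. 308. 409.]
top plate 0 [0. 0.] [0. 0.] 0.0 z nan med [nan nan nan]
top slot 165 [ 0.5312 -0.0984] [0.046 0.019] 90.0 z 0.067 med [ 0.53   -0.1019  0.0673]
top base 12997 [ 0.6222 -0.0947] [0.361 0.24 ] 0.4 z 0.103 med [ 0.619  -0.0928  0.1033]
scene key 0.045 638 [0.4637 0.2541] [0.101 0.084] 81.0 z 0.058 med [0.4824 0.2425 0.0581]
scene key 0.08 364 [0.5301 0.2321] [0.06  0.163] 71.8 z 0.108 med [0.4691 0.2501 0.1081]
dark px 369 400.1951219512195 157.1409214092141 nan 1
lock lum [207.45 278.   357.  ]
scene plate 0 [0. 0.] [0. 0.] 0.0 z nan med [nan nan nan]
scene slot 129 [ 0.52   -0.0933] [0.055 0.018] 70.0 z 0.093 med [ 0.5202 -0.0965  0.0935]
scene base 14514 [ 0.6214 -0.0964] [0.364 0.24 ] 0.4 z 0.104 med [ 0.6537 -0.0975  0.1038]
  return np.nanmean(a, axis, out=out, keepdims=keepdims)
  return _methods._mean(a, axis=axis, dtype=dtype,
  ret = um.true_divide(
```

```bash
cat >> h.py <<'E'
def down(a):  # tool down, closing axis at world angle a (deg)
    y=np.array([np.cos(np.radians(a)),np.sin(np.radians(a)),0]);z=np.array([0,0,-1.]);
    return Ro.from_matrix(np.column_stack([np.cross(y,z),y,z])).as_quat()
E
python3 - <<'E'
from h import *
K=[.4622,.2553];L=[.525,-.0955]
for o in(0,180):
    for n,p,z,a in(("key",K,.078,-9),("keyup",K,.24,-9),("lock",L,.132,0),("lockup",L,.24,0),("turn",L,.132,-40),("turn",L,.132,-82)):
        q=bot.solve_ik([*p,z],down(a+o));print(o,n,None if q is None else np.round(q,2))
bot.move_pose([*L,.30],down(180) if False else down(0))
p=bot.get_image("wrist");save(p,"wl.png");w=cloud(p);np.save("wl.npy",w)
for l in("lock","hatch"):
    for d in bot.search_frame(p,l)[:2]:
        u,v=np.round(d["xy"]).astype(int);print(l,d["conf"],u,v,w[v,u].round(4))
print(bot.read_t(),bot.read_eef_pos())
E
```

```text
0 key [ 0.5   0.35 -0.29  0.93  0.    2.23]
0 keyup [ 0.5   0.24 -0.    1.32  0.    2.23]
0 lock [-0.18  0.31 -0.2   1.06  0.    1.39]
0 lockup [-0.18  0.25  0.01  1.33  0.    1.39]
0 turn [-0.18  0.31 -0.2   1.06  0.    2.09]
0 turn [-0.18  0.31 -0.2   1.06  0.    2.82]
180 key [ 0.5   0.35 -0.29  0.93  0.   -0.91]
180 keyup [ 0.5   0.24 -0.    1.32  0.   -0.91]
180 lock [-0.18  0.31 -0.2   1.06  0.   -1.75]
180 lockup [-0.18  0.25  0.01  1.33  0.   -1.75]
180 turn [-0.18  0.31 -0.2   1.06  0.   -1.05]
180 turn [-0.18  0.31 -0.2   1.06  0.   -0.32]
hatch 0.63 470 168 [ 0.6877 -0.0832  0.1042]
hatch 0.36 325 178 [ 0.5374 -0.103   0.0659]
2.9917 [ 0.52510391 -0.0947923   0.29994394]
```

View pics/wl.png

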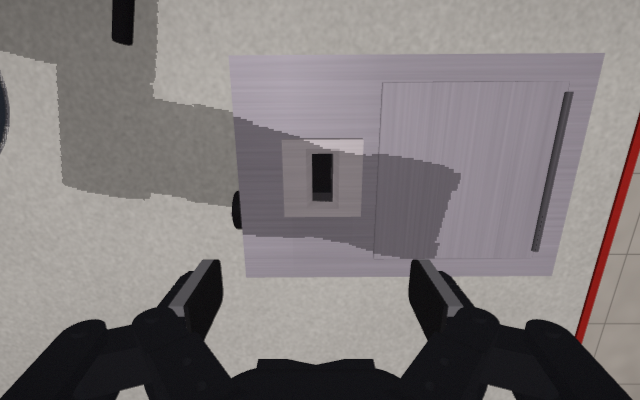

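The wrist view shows the lock plate spanning (283,139)–(362,217), with the flared mouth around (305–339,149–208). I'll fit the plate from depth.

Run:
```python
from h import *
w=np.load("wl.npy");z=w[...,2]
m=np.zeros(z.shape,bool);m[125:232,270:376]=1
for t in(.106,.1065,.107):
    a=(m&(z>t)).astype(np.uint8);n,l,s,_=cv2.connectedComponentsWithStats(a);i=1+s[1:,4].argmax()
    q=w[l==i];r=cv2.minAreaRect(q[:,:2].astype(np.float32));print(t,len(q),np.round(r[0],4),np.round(r[1],4),round(r[2],2),np.median(q[:,2]).round(4))
a=(m&(z<.098)).astype(np.uint8);n,l,s,_=cv2.connectedComponentsWithStats(a);i=1+s[1:,4].argmax()
q=w[l==i];print("hole px",s[i]);
# inverse: project the fitted plate with slot to check
v,u=np.nonzero(l==i);print(u.min(),u.max(),v.min(),v.max())
print("rows through plate z",z[175,280:368:3].round(3))
print("x",w[175,280:368:3,0].round(3)); print("z col",z[134:224:3,322].round(3)); print("y",w[134:224:3,322,1].round(3))
```

```text
0.106 4907 [ 0.5331 -0.0942] [0.0824 0.0822] 0.45 0.1101
0.1065 4822 [ 0.5331 -0.0942] [0.0824 0.0822] 0.45 0.1101
0.107 4751 [ 0.5331 -0.0942] [0.0824 0.0822] 0.45 0.1102
hole px [312 154  21  47 961]
312 332 154 200
rows through plate z [0.1   0.11  0.111 0.11  0.11  0.112 0.111 0.112 0.11  0.111 0.107 0.066
 0.065 0.066 0.067 0.066 0.066 0.08  0.106 0.108 0.11  0.11  0.11  0.11
 0.11  0.112 0.109 0.111 0.1   0.101]
x [0.488 0.492 0.496 0.499 0.502 0.505 0.508 0.511 0.514 0.517 0.52  0.523
 0.527 0.53  0.534 0.537 0.541 0.544 0.545 0.549 0.551 0.555 0.558 0.561
 0.564 0.567 0.57  0.573 0.578 0.581]
z col [0.101 0.1   0.11  0.109 0.11  0.109 0.105 0.067 0.065 0.066 0.067 0.066
 0.065 0.066 0.066 0.066 0.066 0.067 0.066 0.066 0.075 0.087 0.098 0.108
 0.107 0.111 0.11  0.111 0.101 0.101]
y [-0.049 -0.052 -0.054 -0.057 -0.06  -0.063 -0.067 -0.076 -0.08  -0.083
 -0.086 -0.09  -0.094 -0.097 -0.101 -0.104 -0.108 -0.111 -0.115 -0.119
 -0.12  -0.12  -0.12  -0.121 -0.124 -0.126 -0.13  -0.133 -0.14  -0.144]
```

Run:
```python
from h import *
K=[.4622,.2553];o=down(-9)
bot.move_pose([*K,.22],o)
p=bot.get_image("wrist");save(p,"wk.png");w=cloud(p);z=w[...,2]
m=(z>.09)&(z<.125)&(np.hypot(w[...,0]-K[0],w[...,1]-K[1])<.05)
r=cv2.minAreaRect(w[m][:,:2].astype(np.float32));print("handle",m.sum(),r,np.median(z[m]))
print("guard",bot.movel([*K,.081],vel=.1,guard=12,ori=o),bot.read_eef_pos(),bot.read_force())
print(bot.grip(0.0,40),bot.read_width(),bot.read_gripper_force(),bot.read_t())
f0=bot.read_force()
print("lift guard",bot.movel([*K,.19],vel=.08,guard=25))
print(bot.read_width(),bot.read_gripper_force(),bot.read_force()-f0,bot.read_t())
p=bot.get_image("scene");save(p,"lift.png")
```

```text
handle 1499 ((0.46394479274749756, 0.25821614265441895), (0.05839551240205765, 0.015920870006084442), 81.1600341796875) 0.11553141779150233
guard False [0.46253711 0.25549737 0.08153319] [0.96359508 0.12365073 0.23769673]
False 0.01563615754284101 42.5759893655777 6.5833
lift guard False
0.015367848752669524 42.23398268222809 [ 0.03666746  0.40998278 -2.28134092] 8.1
```

View pics/lift.png

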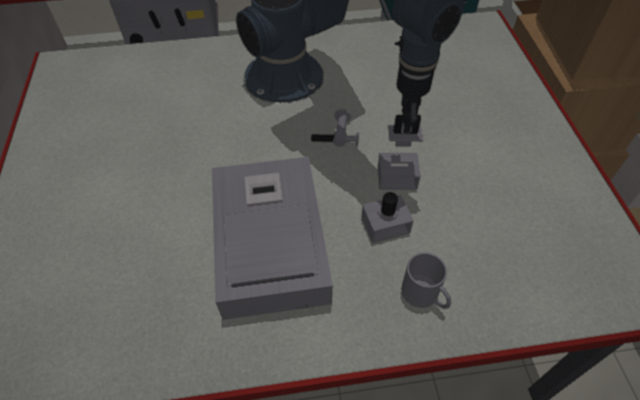

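The lift picture shows the key in the gripper at (407,125), its stand empty at (400,170) and the knob key still in place at (388,210).

Run:
```python
from h import *
L=[.533,-.0955];o=down(.45)
bot.movel([.4622,.2553,.225],vel=.15)
bot.move_pose([*L,.225],o)
bot.pause(.2);f0=bot.read_force()
print(bot.movel([*L,.145],vel=.08,guard=8),bot.read_eef_pos(),bot.read_force()-f0)
if bot.read_eef_pos()[2]<.147:
    print(bot.movel([*L,.132],vel=.02,guard=10),bot.read_eef_pos(),bot.read_force()-f0)
print(bot.read_width(),bot.read_t())
for n in("scene","wrist"):
    p=bot.get_image(n);save(p,n+"_ins.png")
    if n=="scene": cv2.imwrite("pics/ins_crop.png",cv2.resize(p["color"][80:260,180:360,::-1],(600,600),interpolation=2))
```

```text
False [ 0.53334733 -0.09555858  0.14549555] [0.27828124 0.77669943 0.08186212]
True [ 0.53300982 -0.09550974  0.13500149] [-1.66178086  0.0899993   8.13271462]
0.015433504913628014 11.75
```

View pics/ins_crop.png

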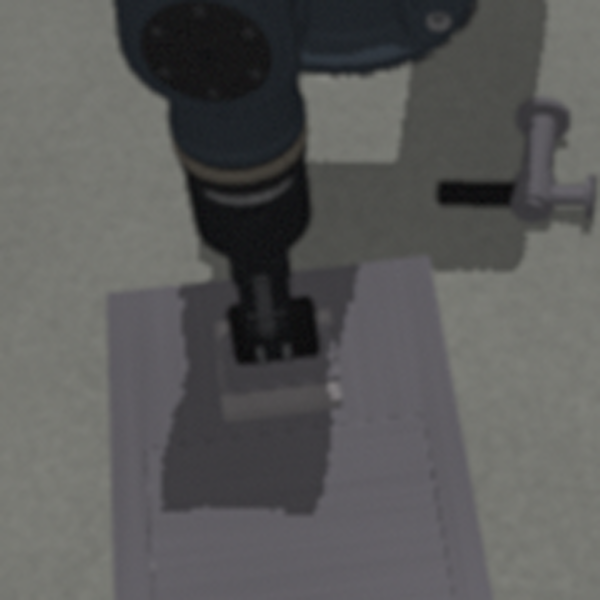

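Contact came at TCP z 0.135 against the predicted 0.1355, and the crop shows the collar flat on the plate at about (275,360), so the key is home. Next is the turn, in steps.

Run:
```python
from h import *
bot.grip(0,70)
q=np.array(bot.read_joint_positions());q0=q[5]
for a in(15,30,45,60,72,80):
    q[5]=q0+np.radians(a);bot.move_j(q)
    print(a,np.degrees(bot.read_joint_positions()[5]-q0).round(1),bot.read_force().round(1),bot.read_wrist_torque().round(2),bot.read_eef_pos().round(4),round(bot.read_width(),4),bot.read_t())
    f=np.abs(bot.read_force()).max()
    if f>40: print("stop");break
p=bot.get_image("scene");save(p,"turn.png");cv2.imwrite("pics/turn_crop.png",cv2.resize(p["color"][80:320,180:420,::-1],(600,600),interpolation=2))
```

```text
15 14.8 [0.1 0.6 0.3] [ 0.05  0.01 -0.02] [ 0.5331 -0.0955  0.1351] 0.0152 12.425
30 29.6 [-2.5  1.2  3.8] [0.23 0.67 0.  ] [ 0.5327 -0.0954  0.1351] 0.0154 12.7833
45 44.7 [-3.4  0.8  5. ] [ 0.08  0.96 -0.05] [ 0.5326 -0.0956  0.1351] 0.0153 13.1417
60 59.8 [-5.9  0.3  6.4] [ 0.    1.08 -0.02] [ 0.5325 -0.0956  0.1351] 0.015 13.5
72 71.8 [-6.9  0.4  6.7] [ 0.16  1.21 -0.01] [ 0.5323 -0.0955  0.1351] 0.0149 13.8167
80 79.8 [-5.7  0.5  6.7] [ 0.3   1.14 -0.02] [ 0.5323 -0.0954  0.1351] 0.0153 14.075
```

View pics/turn_crop.png

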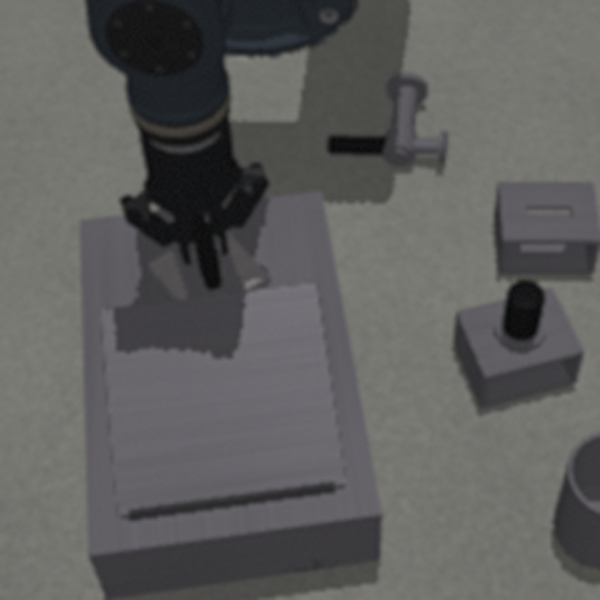

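The crop shows the hatch sprung open, with its near edge raised at about (210,300). Now I'll release, retreat and check.

Run:
```python
from h import *
bot.grip(.06);print(bot.read_width())
x=bot.read_eef_pos();bot.movel([x[0],x[1],.30],vel=.12)
p=bot.get_image("wrist");save(p,"end_wrist.png");w=cloud(p);z=w[...,2]
d=np.hypot(w[...,0]-.533,w[...,1]+.094)
m=(z>.13)&(z<.2)&(d<.04)&(p["color"].astype(int).sum(-1)<140)
r=cv2.minAreaRect(w[m][:,:2].astype(np.float32));print("handle",m.sum(),r,np.percentile(z[m],[50,90]))
m=(z>.1135)&(z<.12)&(d<.035);print("collar z",m.sum(),np.median(z[m]))
print("hatch max z",np.nanmax(z[(w[...,0]>.58)&(z<.2)]),bot.read_t())
p=bot.get_image("scene");save(p,"end_scene.png")
```

```text
0.05997840651077428
handle 1226 ((0.5355115532875061, -0.09459271281957626), (0.05875157192349434, 0.015450446866452694), 10.963348388671875) [0.16950964 0.17080457]
collar z 1843 0.11628005100179103
hatch max z 0.15971643264287197 16.2
```

View pics/end_wrist.png

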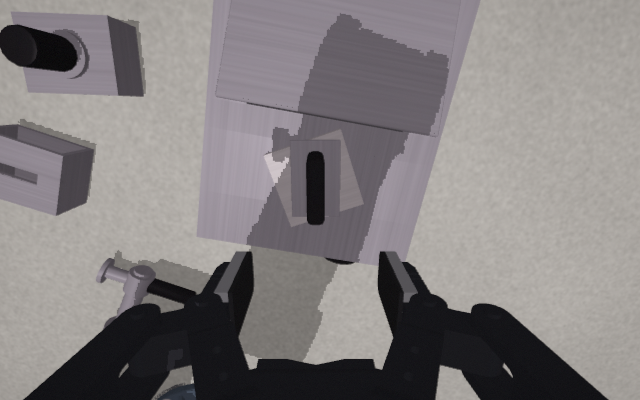

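The wrist view shows the key upright in the turned plate at (316,188), with its handle top at 0.170 m and collar top at 0.116 m, which means fully home. The hatch is raised and the knob key is still in its stand.

```bash
python3 -c "
from h import *
print(bot.sign_off(),bot.read_t())"
```

```text
the job is handed in; nothing more can be done
the job is handed in; nothing more can be done
```

The job is handed in: the paddle key is fully home in the lock, turned about 80° clockwise and released, the hatch has sprung open, and the round-knobbed key was left in its stand.

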